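Unlock the off-cut tray and tip it out into the scrap bin

ROBOT

A 7-joint arm with a two-finger parallel gripper is mounted at the origin on the work surface. World frame = base frame: x ahead of the robot, y to its left, z up, the work surface at z = 0. Lengths are in m, angles in rad, forces in N, time in s.
With the tool pointing down it reaches from about 0.35 to 0.9 m from the base axis. Payload 8.1 kg.
Tool frame: the origin (TCP) lies midway between the tips of the shut fingers; the grasp point (between the pads) lies 19 mm behind it; z points along the fingers, y is the line along which they close (so a half turn about z gives the same grasp; the last joint's range is limited). The gripper opens to 92 mm and grips with 3 to 60 N. Pads are 19 mm wide; open, the fingers measure 130 mm over their backs; the gripper's body (75 mm by 190 mm) begins 47 mm behind the grasp point.
Start: joints at [-1.28, 0.434, 0.025, 1.573, -0.012, 1.134, -0.075], TCP at [0.24, 0.577, 0.197] pointing down, gripper open.
Joint ranges: [-2.62, 2.62], [-0.44, 2.09], [-1.27, 1.32], [0.08, 2.57], [-1.32, 4.46], [0.12, 2], [-2.74, 2.74]. Speed limits (rad/s): [2.22, 2.22, 3.01, 3.01, 3.14, 3.14, 3.14].

INTERFACE

Orientations are given as a rotation vector (axis times angle).
In Python, from cell import observe, cams, job gives the robot as it stands. The module is installed in compiled form; this text tells all that it offers.
- The arm moves only by the tool step_arm, never from a script. Its argument "steps" is a list of rows, each a list of 6 numbers: the shift along the world's x, y, z in mm, then the turn, a rotation vector about the world's x, y, z in rad. In form: [[dx, dy, dz, rx, ry, rz], ...]. A call has 1 to 20 rows; each row shifts and turns the commanded pose from where the row before left it; what a row does not reach is not made up. A row lasts 1/12 s, in which the tool goes at most 41.7 mm and 7.16 degrees, less where a joint would pass 70% of its speed; a pose out of reach is approached as far as the arm can. A call with a gripper value outside its range is refused whole. "gripper" is the opening, from 0 (shut) to 1 (fully open), set as the call begins (left out, the last holds). The fingers move at their own pace and stop on an object; "force" is the grip in N (left out, the last holds). Time passes only in rows, so rows that do not move let the fingers close. It gives the time, the measured TCP pose, the force, the opening and the grip force at its end, in the units of the state.
- observe(): the state, without advancing time (a new reading comes with each control period).
- cams.get_image(name): name is "scene" or "top" or "wrist"; returns the picture (400x640x3 uint8, red, green, blue); there is no depth.
- cams.get_calibration(name): a dict with "fov_y" (degrees; the focal length in pixels is half the picture's height over the tangent of half this angle, whatever the lens; pixels are square), "cx", "cy" (the principal point, pixels), "world_to_cam" (4x4, takes a point from world to camera coordinates). Camera axes: x right, y up, looking along -z (the intrinsics and any distortion apply to the point x, -y, -z); pixel columns grow to the right and rows downward; lengths in m; the calibration is good to about 2 mm. A picture is of the moment at which its call begins: read the wrist's pose just before it. get_calibration takes no time and is no camera call; for the wrist camera it gives the pose at the moment of the call.
- job.sign_off(): hands the job in; it is judged then, once.
The state is a dict: "clock": time; "joints": joint angles; "dq": joint speeds; "joint_efforts": joint torques, N m; "position": TCP position; "ee_rot": TCP orientation; "force": force on the tool from outside, world axes, zero at the start; "ft_torque": the same for the moment, N m; "width": opening from 0.0 (shut) to 1.0 (fully open); "gripper_force": force on a finger pad.
Only numpy, scipy, OpenCV 4.12 (cv2) and the standard library are available. Lean on these libraries where they do the work, as an engineer would, in place of code of your own. Each camera call takes 0.05 s, during which the arm holds its last target. There are 200 camera calls.

TASK

Turn the lock lever on the off-cut tray clockwise (seen from above) until it clicks past its detent and frees the tray. Then raise the tray by its handle bar so that all four steel off-cuts slide off into the scrap bin, and lower the tray gently all the way back down, leaving the lock open. Leave the tube, wrench, grinder and bar stock where they are.

Things in the scene. Friction and masses are not known exactly. Their poses are not given: they have to be found in the camera images.
- stand: Fixed steel stand. Origin on the bench below the middle of the tray's hinge line; x runs along the hinge line, y points the way the tray tips (to the bin), z up. Grey hinge cheeks 10 x 24 mm rise to 130 mm at x = +-81 mm; a grey post 38 mm across, 150 mm high, carries the lock at x = 125, y = -70 mm. Base plate 300 x 270 x 8 mm, centred at x = 45, y = -100.
- tray (a joint): Tray hinge: 0 = level, fully down; grows as the handle end (stand -y) rises; stop 1.05 rad; falls back if let go. Locked while lock is below about 1.15. Sheet-metal tray 0.7 kg, 140 mm wide (stand x), 30 mm walls on three sides, floor 120 mm above the bench from stand y = -160 to the open lip at y = +30. Off-cuts start to slide at 0.5 to 0.8 rad.
- tray_hinge (a point): Fixed point in the middle of the tray's hinge line, 120 mm above the bench, with the stand's axes.
- tray_bar (a point): Middle of the tray's handle bar: round dark steel, 12 mm thick, 110 mm long, parallel to the hinge line (stand x), 210 mm from the hinge towards stand -y, 18 mm above the tray floor (138 mm above the bench when down); 45 mm clear gap to the tray's rear wall, nothing above or just beneath it. Turns with the tray.
- lock (a joint): Angle of the lock lever, growing clockwise seen from above; 0 = fully locked, end stop 1.75 rad. Free up to about 0.9; then a spring plunger resists (up to 0.5 N m), with its crest at 1.2; past that the lever snaps on by itself to 1.5 or more and stays. Let go before the crest, it springs back.
- lock_axis (a point): On the vertical axis of the lock, at mid-height of the lever, 181 mm above the bench. The black round hub is 48 mm across, its top 188 mm above the bench.
- lever_mid (a point): On the black lever bar, 55 mm from the lock axis, 181 mm above the bench. Bar radial, 13 mm wide, 174 to 188 mm above the bench; at its end an upright round grip 20 mm across, centred 82 mm from the axis, 174 to 206 mm high. At lock = 0 it points 1.15 rad counter-clockwise from the stand's x axis. What lies under the lever stays below 163 mm.
- bin: Open dark sheet-steel scrap bin, fixed, 170 x 170 x 85 mm high outside, walls and floor 4 mm, under the tray's lip. Origin at the centre of its underside.
- slug_a: Loose plain steel square-bar off-cut 38 x 25 x 25 mm, on the tray. Origin at the centre of its underside.
- slug_b: Loose plain steel off-cut 30 x 30 x 20 mm, on the tray. Origin at the centre of its underside.
- flat: Loose plain steel flat-bar off-cut 40 x 25 x 12 mm, on the tray. Origin at the centre of its underside.
- hex_slug: Loose plain steel hexagonal off-cut, 32 mm over its corners, 22 mm high, on the tray. Origin at the centre of its underside.
- tube: Bystander: upright piece of steel tube, 60 mm across, 140 mm high. Origin at the centre of its underside.
- wrench: Bystander: steel wrench 200 mm long lying on the bench. Origin at the middle of its underside.
- grinder: Bystander: angle grinder, about 250 mm long, 56 mm high, lying on the bench. Origin under the middle of its motor body.
- stock: Bystander: two pieces of steel bar in a stack, 160 x 30 x 45 mm. Origin at the centre of its underside.
Things that resemble listed ones, but are neither listed nor needed, are in the scene too. What is shaped like the flat but brown or purple is not meant.

How it is judged:
By the outcome, as a careful person would: the job done as asked, in the order asked, and still so for the second after the job is handed in, with the robot touching nothing.
It also fails if it takes over 58 s, if anything falls off the work surface, if the arm or the gripper's body presses on something with over 40 N, if the wrist force passes 120 N, or if a joint passes its speed limit or range.

## Working session

There is one attempt and no reset: what is moved stays moved. The work goes in short steps, Python scripts to look and compute and a tool call to move; the robot and the scene stay as the last step left them, time stands still between calls to the robot, and variables do not carry over. Pictures are saved under pics/ and viewed, at most 10 in all, crops included, and the job is handed in when it is done.

Besides the shell and the picture viewer there is one more tool, called after "Request:" as name([rows], argument=value, ...), one row to a line, values as JSON. step_arm: Moves the arm, as the interface text tells. Its arguments: {"type":"object","properties":{"steps":{"type":"array","items":{"type":"array","items":{"type":"number"}}},"gripper":{"type":"number"},"force":{"type":"number"}},"required":["steps"]}

```bash
mkdir -p pics; python3 - <<'E'
from cell import observe,cams
import cv2,numpy as np
s=observe();print({k:np.round(v,3).tolist() for k,v in s.items()})
for n in("scene","top"):
    im=cams.get_image(n);cv2.imwrite(f"pics/{n}0.png",im[:,:,::-1]);c=cams.get_calibration(n);print(n,c)
E
```

```text
{'clock': 0.0, 'joints': [-1.28, 0.435, 0.025, 1.574, -0.012, 1.134, -0.075], 'dq': [-0.001, -0.0, 0.001, 0.0, 0.001, -0.001, 0.0], 'joint_efforts': [-0.0, -66.784, 0.985, -31.446, -0.06, 0.043, 0.0], 'position': [0.24, 0.577, 0.196], 'ee_rot': [-0.615, -3.081, 0.002], 'force': [-0.326, 0.364, -0.165], 'ft_torque': [0.011, -0.018, 0.023], 'gripper_force': 0.0, 'width': 1.003}
scene {'fov_y': 54.17951195752534, 'cx': 325.47248034866266, 'cy': 202.9365907430858, 'world_to_cam': array([[ 0.5054078 ,  0.86283296,  0.009068  , -0.24074585],
       [-0.67206112,  0.38702772,  0.63130294,  0.22801033],
       [ 0.54119941, -0.32515968,  0.77548332, -1.39958663],
       [ 0.        ,  0.        ,  0.        ,  1.        ]])}
top {'fov_y': 54.40953615399127, 'cx': 320.4924358518382, 'cy': 201.47543387238906, 'world_to_cam': array([[-0.0035934 , -0.99998143,  0.00492303, -0.01312303],
       [ 0.99057193, -0.0028853 ,  0.13696322, -0.49309237],
       [-0.13694647,  0.00536878,  0.9905639 , -1.44293115],
       [ 0.        ,  0.        ,  0.        ,  1.        ]])}
```

View pics/top0.png

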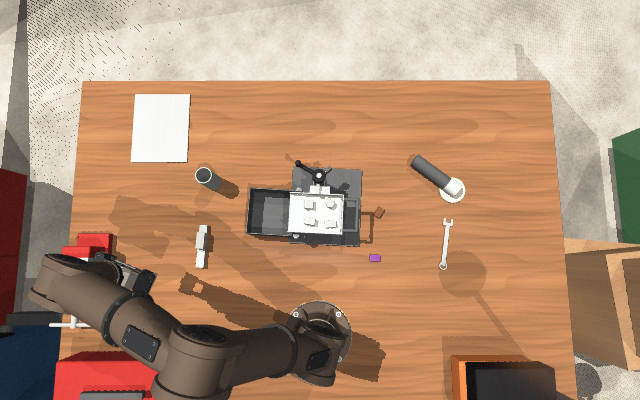

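View pics/scene0.png

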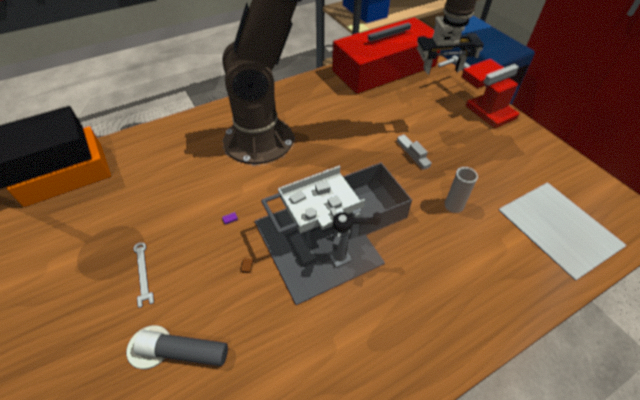

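The top view shows the tray at about (320,213), with the bin to its left at (268,212), the lock hub at (319,175) and the grip at (298,163). The handle bar is on the right, near (357,212). I'll zoom in on both views.

```bash
python3 - <<'E'
import cv2,numpy as np
a=cv2.imread("pics/top0.png")[145:265,235:395];b=cv2.imread("pics/scene0.png")[155:305,230:430]
cv2.imwrite("pics/zt.png",cv2.resize(a,(800,600),interpolation=cv2.INTER_CUBIC))
cv2.imwrite("pics/zs.png",cv2.resize(b,(800,600),interpolation=cv2.INTER_CUBIC))
E
```

```text
(no output)
```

View pics/zt.png

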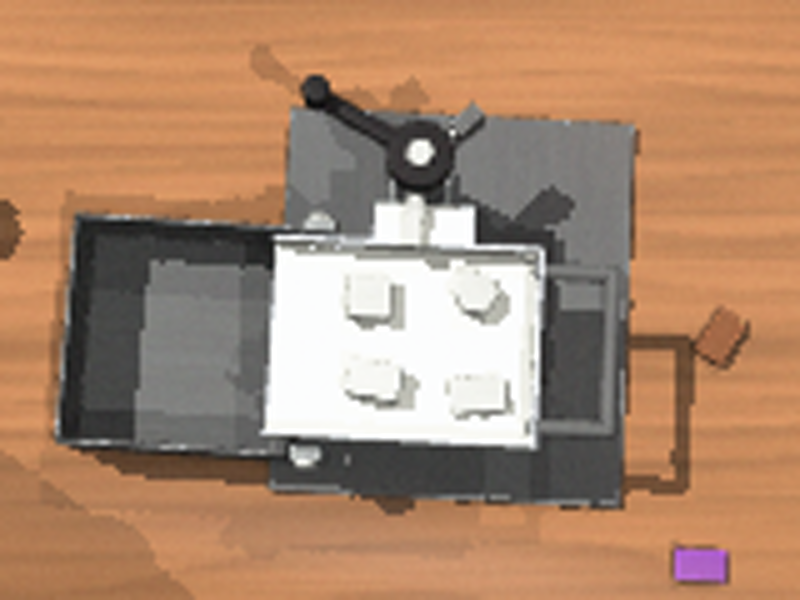

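View pics/zs.png

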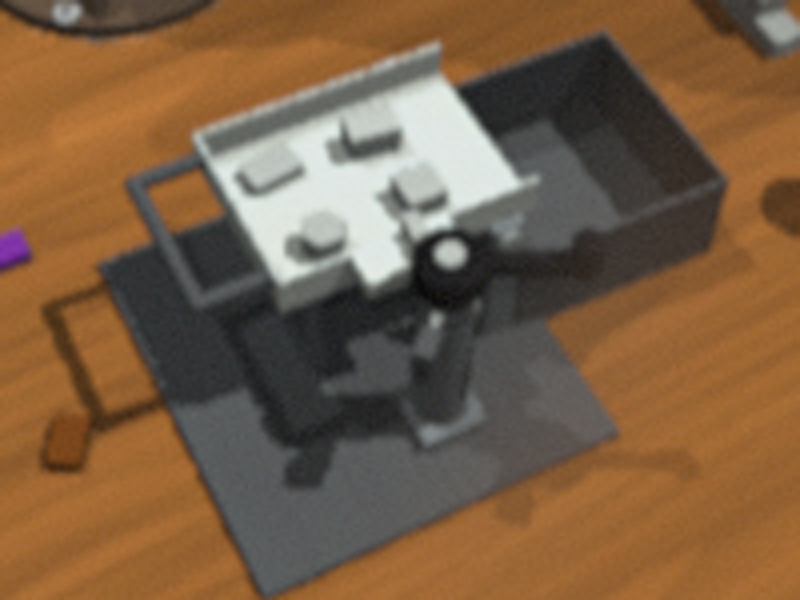

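```bash
cat >h.py <<'E'
import numpy as np
from cell import cams
def proj(n,P,k=0):
    c=cams.get_calibration(n);T=c["world_to_cam"];f=200/np.tan(np.radians(c["fov_y"])/2)
    q=P@T[:3,:3].T+T[:3,3];x=q[:,0]/-q[:,2];y=-q[:,1]/-q[:,2];d=1+k*(x*x+y*y)
    return np.c_[c["cx"]+f*x*d,c["cy"]+f*y*d]
def world(S,p):
    c,s=np.cos(p[2]),np.sin(p[2]);return np.c_[p[0]+c*S[:,0]-s*S[:,1],p[1]+s*S[:,0]+c*S[:,1],S[:,2]]
E
python3 - <<'E'
from h import *
from scipy.optimize import least_squares
T=np.array([[420,152,125,-70,188],[316,90,158.5,4.8,206],[635,122,195,-235,8],[291,108,195,35,8],[622,505,-105,-235,8],[272,488,-105,35,8],[607,350,0,-210,144],[541,447,-70,-160,150]],float)
S=np.array([[450,252,125,-70,188],[265,597,195,-235,8],[618,434,195,35,8],[100,266,-105,-235,8],[166,245,0,-210,140]],float)
tp=T[:,:2]/5+[235,145];sp=S[:,:2]/4+[230,155]
def r(p,k=1):return np.r_[(proj("top",world(T[:,2:]/1e3,p),p[3]*k)-tp),(proj("scene",world(S[:,2:]/1e3,p),p[4]*k)-sp)]
for k in(0,1):
    o=least_squares(lambda p:r(p,k).ravel(),[.5,0,0,0,0],loss="soft_l1");p=o.x;print(p.round(4));print(r(p,k).round(1).tolist())
pts=np.array([[0,0,.12],[0,-.21,.138],[.125,-.07,.181],[.1585,.0048,.19]])
print(world(pts,p).round(4))
E
```

```text
[ 0.4435  0.067  -0.0464  0.      0.    ]
[[-0.1, -0.9], [-0.9, -0.2], [-0.2, -1.1], [-0.4, -1.3], [0.1, -0.7], [-0.7, -0.3], [0.9, -1.1], [-0.8, -1.2], [-0.9, 0.0], [-0.6, -0.5], [0.1, -2.1], [-2.0, -1.7], [-1.6, -1.6]]
[ 0.4433  0.067  -0.0462 -0.2215  0.0331]
[[-0.1, -0.8], [-0.8, -0.0], [-0.4, -1.0], [-0.3, -1.2], [-0.1, -0.8], [-0.6, -0.4], [0.8, -1.1], [-0.8, -1.2], [-0.9, -0.0], [-0.7, -0.3], [0.2, -2.1], [-2.1, -1.7], [-1.6, -1.6]]
[[ 0.4433  0.067   0.12  ]
 [ 0.4336 -0.1428  0.138 ]
 [ 0.5649 -0.0087  0.181 ]
 [ 0.6018  0.0645  0.19  ]]
```

The stand fits to within about 2 px: origin (0.4435, 0.067), yaw −0.046. That puts the lock axis at (0.565, −0.009), the grip at (0.602, 0.0645) and the bar at (0.434, −0.143). I'll move above the grip with the closing line tangential, then check from the wrist camera.

Request:
step_arm([
  [0,0,35,0,0,0],
  [0,0,35,0,0,0],
  [20,-28.5,2,0,0,-0.091],
  [20,-28.5,2,0,0,-0.091],
  [20,-28.5,2,0,0,-0.091],
  [20,-28.5,2,0,0,-0.091],
  [20,-28.5,2,0,0,-0.091],
  [20,-28.5,2,0,0,-0.091],
  [20,-28.5,2,0,0,-0.091],
  [20,-28.5,2,0,0,-0.091],
  [20,-28.5,2,0,0,-0.091],
  [20,-28.5,2,0,0,-0.091],
  [20,-28.5,2,0,0,-0.091],
  [20,-28.5,2,0,0,-0.091],
  [20,-28.5,2,0,0,-0.091],
  [20,-28.5,2,0,0,-0.091],
  [20,-28.5,2,0,0,-0.091],
  [20,-28.5,2,0,0,-0.091],
  [20,-28.5,2,0,0,-0.091],
  [20,-28.5,2,0,0,-0.091],
], gripper=0.6)

```text
clock: 1.77
position: [0.6003, 0.0628, 0.3024]
ee_rot: [-2.673, -1.649, 0.0]
force: [-0.0, 0.0, 0.6]
width: 0.6
gripper_force: 0.0
```

```bash
python3 - <<'E'
from h import *
from cell import observe
import cv2
s=observe();print(np.round(s["position"],4),np.round(s["ee_rot"],3),np.round(s["joints"],2),s["clock"])
p=[.4433,.067,-.0462]
c=cams.get_calibration("wrist");im=cams.get_image("wrist")[:,:,::-1].copy()
pts=np.array([[.125,-.07,.188],[.1585,.0048,.206],[0.07,-.16,.15]])
print(proj("wrist",world(pts,p)).round(1),c)
cv2.imwrite("pics/w1.png",im)
E
```

```text
[0.6003 0.0628 0.3024] [-2.673 -1.649  0.   ] [-0.6   0.36  0.59  1.49 -0.2   1.35 -0.46] 1.7667
[[314.9 247.5]
 [313.4 184.5]
 [307.  301.2]] {'fov_y': 70.22885200859736, 'cx': 319.09317036714305, 'cy': 199.35386160230692, 'world_to_cam': array([[ 8.93895405e-01, -4.48275472e-01,  3.24648299e-04,
        -5.08410773e-01],
       [ 4.26985283e-01,  8.51220164e-01, -3.05135709e-01,
        -2.39317372e-01],
       [ 1.36508507e-01,  2.72898028e-01,  9.52308823e-01,
        -5.91887352e-01],
       [ 0.00000000e+00,  0.00000000e+00,  0.00000000e+00,
         1.00000000e+00]])}
```

View pics/w1.png

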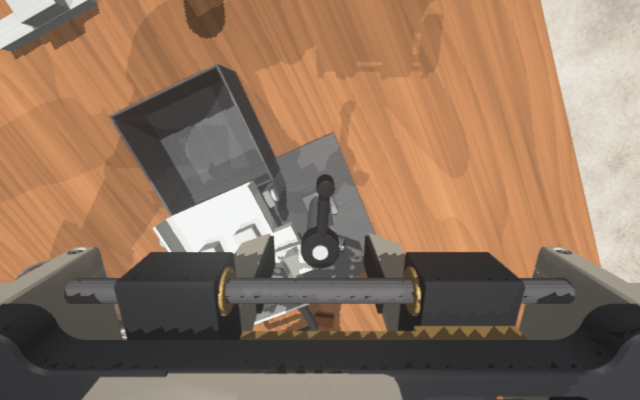

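The wrist view shows the hub at about (320,248) and the grip at (325,183). The arm was still settling when I projected, so I'll measure again now that it's at rest.

```bash
python3 - <<'E'
from h import *
from cell import observe
import cv2
s=observe();print(np.round(s["position"],4))
im=cams.get_image("wrist")[:,:,::-1].copy()
p=[.4433,.067,-.0462]
pts=np.array([[.125,-.07,.188],[.1585,.0048,.206]])
print(proj("wrist",world(pts,p)).round(1))
cv2.imwrite("pics/w2.png",cv2.resize(im[160:280,240:400],(800,600),interpolation=cv2.INTER_CUBIC))
E
```

```text
[0.6032 0.055  0.3028]
[[316.6 248.8]
 [315.8 185.9]]
```

View pics/w2.png

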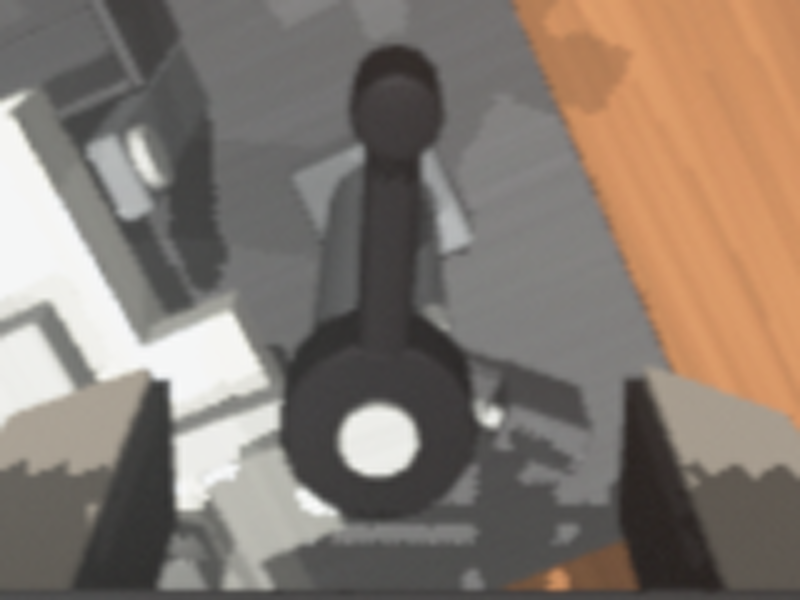

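Request:
step_arm([
  [0,0,0,0,0,-0.08],
  [0,0,0,0,0,0],
  [0,0,0,0,0,0],
  [0,0,0,0,0,0],
])

```text
clock: 2.2
position: [0.5995, 0.0647, 0.3023]
ee_rot: [-2.732, -1.551, 0.001]
force: [0.1, -1.0, 0.2]
width: 0.602
gripper_force: 0.0
```

```bash
python3 - <<'E'
from h import *
import cv2
im=cams.get_image("wrist")[:,:,::-1].copy()
p=[.4433,.067,-.0462]
pts=np.array([[.125,-.07,.188],[.1585,.0048,.206]])
print(proj("wrist",world(pts,p)).round(1))
cv2.imwrite("pics/w3.png",cv2.resize(im[160:280,240:400],(800,600),interpolation=cv2.INTER_CUBIC))
E
```

```text
[[325.9 253.1]
 [321.3 191.2]]
```

View pics/w3.png

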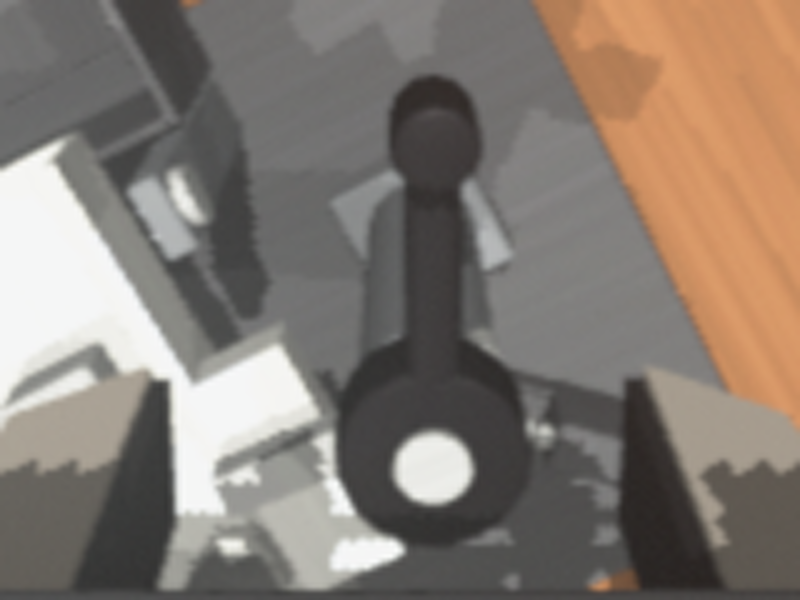

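With the arm at rest, the hub is at about (0.5665, −0.006) and the grip at (0.608, 0.063), so the radius is 81 mm and the lever angle about 1.03. Next I'll descend around the grip and cage it loosely.

Request:
step_arm([
  [4,0,-15,0,0,0],
  [4,-1,-20,0,0,0],
  [0,0,-22,0,0,0],
  [0,0,-22,0,0,0],
  [0,0,-20,0,0,0],
  [0,0,-13,0,0,0],
  [0,0,-8,0,0,0],
  [0,0,0,0,0,0],
  [0,0,0,0,0,0],
])

```text
clock: 3.0
position: [0.6079, 0.0633, 0.1829]
ee_rot: [2.734, 1.548, 0.0]
force: [0.3, -1.0, 0.2]
width: 0.602
gripper_force: 0.0
```

Request:
step_arm([
  [0,0,0,0,0,0],
  [0,0,0,0,0,0],
  [0,0,0,0,0,0],
  [0,0,0,0,0,0],
  [0,0,0,0,0,0],
  [0,0,0,0,0,0],
], gripper=0.25, force=8)

```text
clock: 3.5
position: [0.6079, 0.0632, 0.1827]
ee_rot: [2.734, 1.547, 0.0]
force: [-1.1, 0.4, -0.4]
width: 0.264
gripper_force: 0.0
```

```bash
python3 -c "
import numpy as np
r=81.5;t=1.03-.074*np.arange(21);P=r*np.c_[np.cos(t),np.sin(t)]
P=P.round(1);print([[round(a,1),round(b,1),0,0,0,-.074] for a,b in np.diff(P,axis=0)])"
```

```text
[[np.float64(5.0), np.float64(-3.3), 0, 0, 0, -0.074], [np.float64(4.8), np.float64(-3.7), 0, 0, 0, -0.074], [np.float64(4.5), np.float64(-4.0), 0, 0, 0, -0.074], [np.float64(4.2), np.float64(-4.3), 0, 0, 0, -0.074], [np.float64(3.9), np.float64(-4.6), 0, 0, 0, -0.074], [np.float64(3.5), np.float64(-4.9), 0, 0, 0, -0.074], [np.float64(3.1), np.float64(-5.2), 0, 0, 0, -0.074], [np.float64(2.8), np.float64(-5.3), 0, 0, 0, -0.074], [np.float64(2.4), np.float64(-5.6), 0, 0, 0, -0.074], [np.float64(1.9), np.float64(-5.7), 0, 0, 0, -0.074], [np.float64(1.5), np.float64(-5.8), 0, 0, 0, -0.074], [np.float64(1.1), np.float64(-6.0), 0, 0, 0, -0.074], [np.float64(0.6), np.float64(-6.0), 0, 0, 0, -0.074], [np.float64(0.2), np.float64(-6.0), 0, 0, 0, -0.074], [np.float64(-0.3), np.float64(-6.0), 0, 0, 0, -0.074], [np.float64(-0.7), np.float64(-6.0), 0, 0, 0, -0.074], [np.float64(-1.1), np.float64(-5.9), 0, 0, 0, -0.074], [np.float64(-1.6), np.float64(-5.8), 0, 0, 0, -0.074], [np.float64(-2.0), np.float64(-5.7), 0, 0, 0, -0.074], [np.float64(-2.4), np.float64(-5.5), 0, 0, 0, -0.074]]
```

Request:
step_arm([
  [5,-3.3,0,0,0,-0.074],
  [4.8,-3.7,0,0,0,-0.074],
  [4.5,-4,0,0,0,-0.074],
  [4.2,-4.3,0,0,0,-0.074],
  [3.9,-4.6,0,0,0,-0.074],
  [3.5,-4.9,0,0,0,-0.074],
  [3.1,-5.2,0,0,0,-0.074],
  [2.8,-5.3,0,0,0,-0.074],
  [2.4,-5.6,0,0,0,-0.074],
  [1.9,-5.7,0,0,0,-0.074],
])

```text
clock: 4.33
position: [0.6442, 0.0164, 0.1825]
ee_rot: [3.109, 0.448, 0.0]
force: [-0.5, -0.2, 0.5]
width: 0.251
gripper_force: 0.0
```

Request:
step_arm([
  [1.5,-5.8,0,0,0,-0.074],
  [1.1,-6,0,0,0,-0.074],
  [0.6,-6,0,0,0,-0.074],
  [0.2,-6,0,0,0,-0.074],
  [-0.3,-6,0,0,0,-0.074],
  [-0.7,-6,0,0,0,-0.074],
  [-1.1,-5.9,0,0,0,-0.074],
  [-1.6,-5.8,0,0,0,-0.074],
  [-2,-5.7,0,0,0,-0.074],
  [-2.4,-5.5,0,0,0,-0.074],
  [0,0,0,0,0,0],
  [0,0,0,0,0,0],
])

```text
clock: 5.33
position: [0.6392, -0.0422, 0.1825]
ee_rot: [3.063, -0.699, -0.0]
force: [0.6, -0.2, 0.1]
width: 0.251
gripper_force: 0.0
```

Request:
step_arm([
  [0,0,0,0,0,0],
  [0,0,0,0,0,0],
  [0,0,0,0,0,0],
  [0,0,20,0,0,0],
  [0,0,30,0,0,0],
  [0,0,30,0,0,0],
  [0,0,20,0,0,0],
  [-17,-8.2,0,0,0,0.0335],
  [-17,-8.2,0,0,0,0.0335],
  [-17,-8.2,0,0,0,0.0335],
  [-17,-8.2,0,0,0,0.0335],
  [-17,-8.2,0,0,0,0.0335],
  [-17,-8.2,0,0,0,0.0335],
  [-17,-8.2,0,0,0,0.0335],
  [-17,-8.2,0,0,0,0.0335],
  [-17,-8.2,0,0,0,0.0335],
  [-17,-8.2,0,0,0,0.0335],
  [-17,-8.2,0,0,0,0.0335],
  [-17,-8.2,0,0,0,0.0335],
], gripper=0.5)

```text
clock: 6.92
position: [0.4345, -0.1409, 0.2825]
ee_rot: [-3.141, 0.072, -0.0]
force: [-0.1, -0.5, 0.4]
width: 0.502
gripper_force: 0.0
```

Request:
step_arm([
  [0,0,0,0,0,0],
  [0,0,0,0,0,0],
  [0,0,0,0,0,0],
  [0,0,0,0,0,0],
])

```text
clock: 7.25
position: [0.436, -0.14, 0.2826]
ee_rot: [3.14, -0.074, 0.0]
force: [0.5, 0.2, -0.1]
width: 0.496
gripper_force: 0.0
```

```bash
python3 - <<'E'
from h import *
import cv2
from cell import observe
print(np.round(observe()["joints"],2))
im=cams.get_image("wrist")[:,:,::-1].copy();t=cams.get_image("top")[:,:,::-1]
p=[.4433,.067,-.0462]
print(proj("wrist",world(np.array([[-.055,-.21,.144],[0,-.21,.144],[.055,-.21,.144],[.07,-.16,.15],[-.07,-.16,.15]]),p)).round(1))
z=cv2.resize(t[145:265,235:395],(800,600))[:,:390]
cv2.imwrite("pics/w4.png",np.hstack([cv2.resize(im,(800,500))[:,150:650][:, :410],cv2.resize(z,(390,500))]))
cv2.imwrite("pics/w4.png",np.vstack([cv2.resize(im,(480,300)),cv2.resize(t[145:265,235:427],(480,300))]))
E
```

```text
[-0.75  0.09  1.06  1.88 -0.08  1.22 -1.29]
[[321.4 226.4]
 [321.5 183.6]
 [321.5 136.3]
 [275.8 122.8]
 [281.1 239.6]]
```

View pics/w4.png

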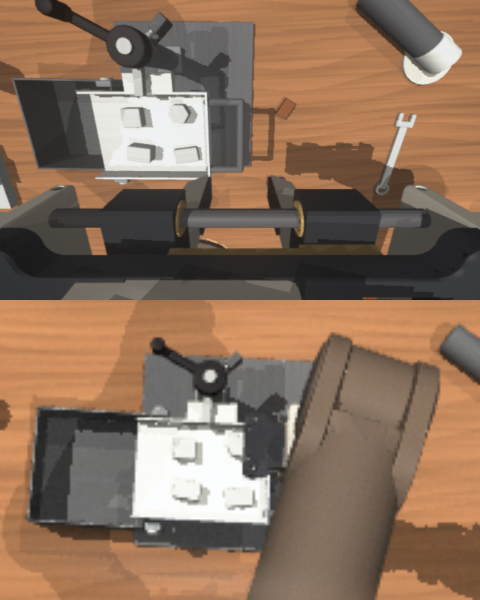

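The lever is still at its locked angle: the grip is at (63,18) in the same top crop as before. So my loose cage either never held it or it sprang back. I'll go back and clamp the grip firmly this time, using the measured width to confirm the hold.

Request:
step_arm([
  [14.3,16.9,0,0,0,0.0893],
  [14.3,16.9,0,0,0,0.0893],
  [14.3,16.9,0,0,0,0.0893],
  [14.3,16.9,0,0,0,0.0893],
  [14.3,16.9,0,0,0,0.0893],
  [14.3,16.9,0,0,0,0.0893],
  [14.3,16.9,0,0,0,0.0893],
  [14.3,16.9,0,0,0,0.0893],
  [14.3,16.9,0,0,0,0.0893],
  [14.3,16.9,0,0,0,0.0893],
  [14.3,16.9,0,0,0,0.0893],
  [14.3,16.9,0,0,0,0.0893],
  [0,0,0,0,0,0],
  [0,0,0,0,0,0],
  [0,0,0,0,0,0],
])

```text
clock: 8.6
position: [0.6067, 0.0615, 0.282]
ee_rot: [2.74, 1.535, -0.002]
force: [-1.0, -0.4, -0.6]
width: 0.503
gripper_force: 0.0
```

Request:
step_arm([
  [0,0,-20,0,0,0],
  [0,0,-20,0,0,0],
  [0,0,-20,0,0,0],
  [0,0,-20,0,0,0],
  [0,0,-14,0,0,0],
  [0,0,-9,0,0,0],
  [0,0,0,0,0,0],
])

```text
clock: 9.18
position: [0.6054, 0.0615, 0.178]
ee_rot: [-2.74, -1.535, 0.004]
force: [0.1, 0.2, 0.2]
width: 0.499
gripper_force: 0.0
```

Request:
step_arm([
  [0,0,0,0,0,0],
  [0,0,0,0,0,0],
  [0,0,0,0,0,0],
  [0,0,0,0,0,0],
  [0,0,0,0,0,0],
  [0,0,0,0,0,0],
  [0,0,0,0,0,0],
  [0,0,0,0,0,0],
], gripper=0, force=25)

```text
clock: 9.85
position: [0.6069, 0.0623, 0.1796]
ee_rot: [2.739, 1.538, 0.0]
force: [-0.6, -0.3, -0.4]
width: 0.007
gripper_force: 0.0
```

```bash
python3 - <<'E'
from h import *
import cv2
from cell import observe
s=observe();P=np.array([s["position"],[.6018,.0645,.206],[.5649,-.0087,.188]])
print(s["position"])
w,t,sc=[cams.get_image(n)[:,:,::-1] for n in("wrist","top","scene")]
for n in("wrist","top","scene"):print(n,proj(n,P).round(1))
R=lambda a,W,H:cv2.resize(a,(W,H),interpolation=cv2.INTER_CUBIC)
cv2.imwrite("pics/c1.png",np.vstack([np.hstack([R(w[120:320,200:440],360,300),R(t[145:220,270:380],440,300)]),R(sc[130:280,230:430],400*2,300)[:, :]]))
cv2.imwrite("pics/c1.png",np.vstack([np.hstack([R(w[120:320,200:440],360,300),R(t[145:220,270:380],440,300)]),np.hstack([R(sc[150:270,280:440],400,300),R(sc[100:250,230:430],400,300)])]))
E
```

```text
[0.60688816 0.06227767 0.17963525]
wrist [[319.5 229.7]
 [310.8 247.7]
 [320.8 331.3]]
top [[298.4 163.2]
 [297.3 162.9]
 [318.9 174.6]]
scene [[375.3 220.3]
 [376.  211.9]
 [341.6 218. ]]
```

View pics/c1.png

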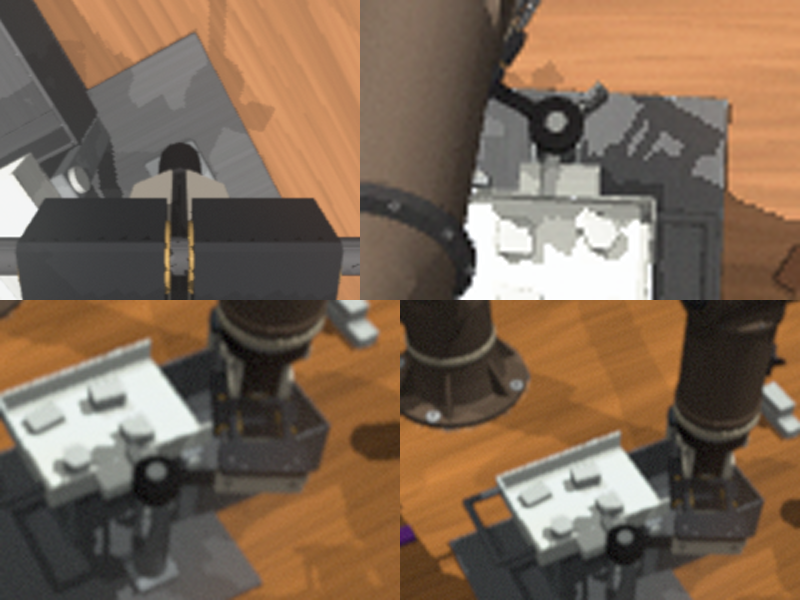

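The fingers shut on nothing: width 0.007, with the grip still visible beyond the tips at about (320,225) in the wrist image. I'll triangulate the grip and hub from all the views, leaving z free.

```bash
python3 - <<'E'
from h import *
from cell import observe
from scipy.spatial.transform import Rotation as R
from scipy.optimize import least_squares
s=observe();W=np.eye(4);W[:3,:3]=R.from_rotvec(s["ee_rot"]).as_matrix();W[:3,3]=s["position"]
c=cams.get_calibration("wrist");TC=c["world_to_cam"]@W
print("cam in tool",np.linalg.inv(TC)[:3,3].round(4),"fwd",(-np.linalg.inv(TC)[:3,2]).round(3))
W3=np.eye(4);W3[:3,:3]=R.from_rotvec([-2.732,-1.551,.001]).as_matrix();W3[:3,3]=[.5995,.0647,.3023]
M={"a":TC@np.linalg.inv(W3),"b":c["world_to_cam"]}
f=200/np.tan(np.radians(c["fov_y"])/2)
def pw(m,P):
    q=M[m][:3,:3]@P+M[m][:3,3];return np.array([c["cx"]+f*q[0]/-q[2],c["cy"]+f*q[1]/q[2]])
def pt(n,P):return proj(n,P[None])[0]
top=lambda u,v:np.array([u/5+234.6,v/5+144.6]);sc=lambda u,v:np.array([u/4+229.6,v/4+154.6])
g=[("a",[326.8,189.2]),("b",[319.7,225]),("top",top(316,90))]
h=[("a",[326.2,250.6]),("top",top(420,152)),("scene",sc(450,252))]
def fit(o,use):
    res=lambda P:np.concatenate([((pw if n in M else pt)(n,P)-z)for n,z in o if n in use])
    r=least_squares(res,[.6,.05,.19]);print(use,r.x.round(4),r.fun.round(1))
for u in(["a","b"],["a","top"],["b","top"],["a","b","top"]):fit(g,u)
for u in(["a","top"],["a","scene"],["top","scene"],["a","top","scene"]):fit(h,u)
E
```

```text
cam in tool [ 0.0832 -0.0004 -0.1884] fwd [-0.305  0.001  0.952]
['a', 'b'] [0.5954 0.041  0.1142] [-1.3 -0.2  0.9  0.1]
['a', 'top'] [0.6066 0.0613 0.1972] [-0.2 -0.1  0.6 -0.5]
['b', 'top'] [0.6087 0.0649 0.1786] [ 0.1  0.  -0.2  0.2]
['a', 'b', 'top'] [0.6046 0.0572 0.1624] [-0.6 -4.3  0.6  2.2  2.2  2.4]
['a', 'top'] [ 0.5654 -0.0086  0.1826] [-0.1 -0.   0.2 -0.3]
['a', 'scene'] [ 0.5664 -0.0066  0.1876] [-0.2  0.3  0.5  0.5]
['top', 'scene'] [ 0.5639 -0.0071  0.1872] [-0.2 -0.1 -0.2  0. ]
['a', 'top', 'scene'] [ 0.5658 -0.007   0.1866] [-0.4  0.3 -0.2 -0.6  0.3  0.7]
```

The hub triangulates to z = 0.187, so the stated heights hold. The closed tips in the image look about 20 mm higher than the TCP reading, so the fingers are probably just above the grip. I'll open, go lower and close again.

Request:
step_arm([
  [0,0,0,0,0,0],
  [0,0,0,0,0,0],
  [0,0,0,0,0,0],
  [0,0,0,0,0,0],
  [0,0,-4,0,0,0],
  [0,0,-4,0,0,0],
  [0,0,-4,0,0,0],
  [0,0,-4,0,0,0],
  [0,0,0,0,0,0],
], gripper=0.5)

```text
clock: 10.75
position: [0.6062, 0.0623, 0.1624]
ee_rot: [-2.739, -1.538, 0.002]
force: [-0.5, 0.3, 0.1]
width: 0.496
gripper_force: 0.0
```

Request:
step_arm([
  [0,0,0,0,0,0],
  [0,0,0,0,0,0],
  [0,0,0,0,0,0],
  [0,0,0,0,0,0],
  [0,0,0,0,0,0],
  [0,0,0,0,0,0],
], gripper=0, force=25)

```text
clock: 11.25
position: [0.607, 0.0623, 0.1637]
ee_rot: [2.739, 1.538, 0.001]
force: [0.2, -0.7, 1.0]
width: 0.209
gripper_force: 25.0
```

Now it's gripped: width 0.209, about 19 mm, at 25 N. The fingers do end about 20 mm short of the TCP reading. I'll go 6 mm deeper for a better hold, then swing.

Request:
step_arm([
  [0,0,0,0,0,0],
  [0,0,0,0,0,0],
  [0,0,-3,0,0,0],
  [0,0,-3,0,0,0],
  [0,0,0,0,0,0],
], gripper=0.35)

```text
clock: 11.67
position: [0.6064, 0.0623, 0.1567]
ee_rot: [-2.739, -1.538, 0.002]
force: [-0.6, -0.0, 0.2]
width: 0.352
gripper_force: 0.0
```

Request:
step_arm([
  [0,0,0,0,0,0],
  [0,0,0,0,0,0],
  [0,0,0,0,0,0],
  [0,0,0,0,0,0],
], gripper=0, force=20)

```text
clock: 12.0
position: [0.6069, 0.0622, 0.1576]
ee_rot: [2.739, 1.538, 0.0]
force: [-0.2, -0.0, -0.1]
width: 0.206
gripper_force: 20.0
```

Request:
step_arm([
  [5,-3.3,0,0,0,-0.074],
  [4.8,-3.7,0,0,0,-0.074],
  [4.5,-4,0,0,0,-0.074],
  [4.2,-4.3,0,0,0,-0.074],
  [3.9,-4.6,0,0,0,-0.074],
  [3.5,-4.9,0,0,0,-0.074],
  [3.1,-5.2,0,0,0,-0.074],
  [2.8,-5.3,0,0,0,-0.074],
  [2.4,-5.6,0,0,0,-0.074],
  [1.9,-5.7,0,0,0,-0.074],
])

```text
clock: 12.83
position: [0.6436, 0.016, 0.1576]
ee_rot: [-3.11, -0.439, -0.001]
force: [1.0, 0.3, -1.1]
width: 0.208
gripper_force: 20.0
```

Request:
step_arm([
  [1.5,-5.8,0,0,0,-0.074],
  [1.1,-6,0,0,0,-0.074],
  [0.6,-6,0,0,0,-0.074],
  [0.2,-6,0,0,0,-0.074],
])

```text
clock: 13.17
position: [0.6471, -0.0066, 0.1576]
ee_rot: [-3.14, 0.023, -0.001]
force: [1.2, 3.2, 0.1]
width: 0.211
gripper_force: 20.0
```

Request:
step_arm([
  [-0.3,-6,0,0,0,-0.074],
  [-0.7,-6,0,0,0,-0.074],
  [-1.1,-5.9,0,0,0,-0.074],
  [-1.6,-5.8,0,0,0,-0.074],
  [-2,-5.7,0,0,0,-0.074],
  [-2.4,-5.5,0,0,0,-0.074],
  [-1.4,-2.5,0,0,0,-0.037],
  [0,0,0,0,0,0],
  [0,0,0,0,0,0],
])

```text
clock: 13.92
position: [0.6378, -0.0457, 0.1578]
ee_rot: [3.047, -0.765, 0.003]
force: [4.5, -1.4, -2.5]
width: 0.211
gripper_force: 20.0
```

The lever resisted (3 N) and then passed its crest. I'll release, retreat and confirm numerically that it stays open by checking for dark pixels along the lever in the top view.

Request:
step_arm([
  [0,0,0,0,0,0],
  [0,0,0,0,0,0],
  [0,0,0,0,0,0],
  [0,0,20,0,0,0],
  [0,0,35,0,0,0],
  [0,0,35,0,0,0],
  [0,0,32,0,0,0],
  [-16.9,-7.9,0,0,0,0.037],
  [-16.9,-7.9,0,0,0,0.037],
  [-16.9,-7.9,0,0,0,0.037],
  [-16.9,-7.9,0,0,0,0.037],
  [-16.9,-7.9,0,0,0,0.037],
  [-16.9,-7.9,0,0,0,0.037],
  [-16.9,-7.9,0,0,0,0.037],
  [-16.9,-7.9,0,0,0,0.037],
  [-16.9,-7.9,0,0,0,0.037],
  [-16.9,-7.9,0,0,0,0.037],
  [-16.9,-7.9,0,0,0,0.037],
  [-16.9,-7.9,0,0,0,0.037],
], gripper=0.42)

```text
clock: 15.5
position: [0.4329, -0.1407, 0.2793]
ee_rot: [-3.14, 0.074, 0.001]
force: [-0.6, 0.7, 0.6]
width: 0.42
gripper_force: 0.0
```

Request:
step_arm([
  [0,0,0,0,0,0],
  [0,0,0,0,0,0],
  [0,0,0,0,0,0],
  [0,0,0,0,0,0],
])

```text
clock: 15.83
position: [0.4346, -0.1398, 0.2796]
ee_rot: [3.14, -0.077, 0.0]
force: [0.3, -0.7, -0.4]
width: 0.421
gripper_force: 0.0
```

```bash
cat >>h.py <<'E'
def lever():
    for n in("wrist","top"):
        g=cams.get_image(n).max(axis=2);out=[]
        for lk in np.arange(0,1.8,.1):
            a=1.15-lk-.046
            P=np.array([[.5655+r*np.cos(a),-.007+r*np.sin(a),.188] for r in np.arange(.035,.07,.005)])
            q=proj(n,P).round().astype(int);ok=(q[:,0]>=0)&(q[:,0]<640)&(q[:,1]>=0)&(q[:,1]<400);q=q[ok]
            out.append(int(np.median(g[q[:,1],q[:,0]])) if len(q) else -1)
        print(n,out)
E
python3 -c "
from h import *
lever()"
```

```text
wrist [168, 173, 170, 172, 169, 153, 149, 152, 151, 148, 150, 149, 151, 152, 155, 66, 63, 55]
top [111, 142, 174, 174, 181, 181, 178, 179, 181, 181, 177, 179, 180, 193, 207, 123, 57, 50]
```

The dark lever now lies at lock ≈ 1.6, so the lock is open. Next I'll descend to the bar and grip it.

Request:
step_arm([
  [0,0,-15,0,0,0],
  [0,-1,-22,0,0,0],
  [0,0,-25,0,0,0],
  [0,0,-25,0,0,0],
  [0,0,-25,0,0,0],
  [0,0,-22,0,0,0],
  [0,0,-18,0,0,0],
  [0,0,-12,0,0,0],
  [0,0,-8,0,0,0],
  [0,0,-8,0,0,0],
  [0,0,0,0,0,0],
  [0,0,0,0,0,0],
])

```text
clock: 16.93
position: [0.4342, -0.1415, 0.0996]
ee_rot: [3.14, -0.078, -0.001]
force: [0.2, -0.3, 0.7]
width: 0.422
gripper_force: 0.0
```

Request:
step_arm([
  [0,0,0,0,0,0],
  [0,0,0,0,0,0],
  [0,0,0,0,0,0],
  [0,0,0,0,0,0],
  [0,0,0,0,0,0],
  [0,0,0,0,0,0],
], gripper=0, force=35)

```text
clock: 17.43
position: [0.4343, -0.1413, 0.0998]
ee_rot: [-3.14, 0.078, -0.001]
force: [-0.2, 1.1, 3.8]
width: 0.112
gripper_force: 35.0
```

The fingers have the bar, but the width of 0.112 and the 3.8 N upward force suggest the tips are high on it. I'll regrip 7 mm lower.

Request:
step_arm([
  [0,0,0,0,0,0],
  [0,0,0,0,0,0],
  [0,0,0,0,0,0],
  [0,0,-4,0,0,0],
  [0,0,-3,0,0,0],
  [0,0,0,0,0,0],
], gripper=0.42)

```text
clock: 17.93
position: [0.4336, -0.1412, 0.0918]
ee_rot: [-3.141, 0.078, 0.002]
force: [0.1, 0.2, 0.1]
width: 0.417
gripper_force: 0.0
```

Request:
step_arm([
  [0,0,0,0,0,0],
  [0,0,0,0,0,0],
  [0,0,0,0,0,0],
  [0,0,0,0,0,0],
  [0,0,0,0,0,0],
  [0,0,0,0,0,0],
], gripper=0, force=35)

```text
clock: 18.43
position: [0.4341, -0.1412, 0.0926]
ee_rot: [-3.14, 0.078, -0.0]
force: [-0.5, 1.4, 0.3]
width: 0.118
gripper_force: 35.0
```

The bar is held properly (width 0.118, net force about 0), 45 mm behind the nominal TCP. I'll plan the arc with the tool tilting half as much as the tray.

```bash
cat > arc.py <<'E'
import numpy as np,sys
def arc(th,f=.5,L=.0455,yb=-.2088,zb=.018,yaw=-.046):
    th=np.asarray(th);p=f*th
    y=yb*np.cos(th)+zb*np.sin(th)-L*np.sin(p);z=-yb*np.sin(th)+zb*np.cos(th)-L*np.cos(p)
    P=np.c_[-np.sin(yaw)*y,np.cos(yaw)*y,z]*1e3;D=np.diff(P.round(1),axis=0)
    return [[round(float(v),1) for v in d]+[round(float(-q*np.cos(yaw)),5),round(float(-q*np.sin(yaw)),5),0] for d,q in zip(D,np.diff(p))]
a,b,n=map(float,sys.argv[1:]);r=arc(np.linspace(a,b,int(n)+1))
for i in range(0,len(r),20):print(r[i:i+20])
E
python3 arc.py 0 .96 48
```

```text
[[0.0, 0.0, 4.2, -0.00999, 0.00046, 0], [0.0, 0.0, 4.1, -0.00999, 0.00046, 0], [0.0, 0.1, 4.2, -0.00999, 0.00046, 0], [0.0, 0.2, 4.2, -0.00999, 0.00046, 0], [0.0, 0.3, 4.1, -0.00999, 0.00046, 0], [0.0, 0.3, 4.1, -0.00999, 0.00046, 0], [0.1, 0.5, 4.2, -0.00999, 0.00046, 0], [0.0, 0.5, 4.1, -0.00999, 0.00046, 0], [0.0, 0.6, 4.1, -0.00999, 0.00046, 0], [0.0, 0.7, 4.1, -0.00999, 0.00046, 0], [0.1, 0.8, 4.0, -0.00999, 0.00046, 0], [0.0, 0.8, 4.0, -0.00999, 0.00046, 0], [0.1, 1.0, 4.1, -0.00999, 0.00046, 0], [0.0, 1.0, 3.9, -0.00999, 0.00046, 0], [0.1, 1.1, 4.0, -0.00999, 0.00046, 0], [0.0, 1.1, 3.9, -0.00999, 0.00046, 0], [0.1, 1.3, 4.0, -0.00999, 0.00046, 0], [0.0, 1.3, 3.8, -0.00999, 0.00046, 0], [0.1, 1.4, 3.9, -0.00999, 0.00046, 0], [0.1, 1.5, 3.8, -0.00999, 0.00046, 0]]
[[0.0, 1.5, 3.8, -0.00999, 0.00046, 0], [0.1, 1.6, 3.7, -0.00999, 0.00046, 0], [0.1, 1.7, 3.7, -0.00999, 0.00046, 0], [0.1, 1.8, 3.7, -0.00999, 0.00046, 0], [0.1, 1.8, 3.6, -0.00999, 0.00046, 0], [0.0, 1.9, 3.6, -0.00999, 0.00046, 0], [0.1, 2.0, 3.5, -0.00999, 0.00046, 0], [0.1, 2.1, 3.5, -0.00999, 0.00046, 0], [0.1, 2.1, 3.5, -0.00999, 0.00046, 0], [0.1, 2.2, 3.4, -0.00999, 0.00046, 0], [0.1, 2.2, 3.3, -0.00999, 0.00046, 0], [0.1, 2.3, 3.3, -0.00999, 0.00046, 0], [0.1, 2.4, 3.3, -0.00999, 0.00046, 0], [0.2, 2.5, 3.2, -0.00999, 0.00046, 0], [0.1, 2.5, 3.1, -0.00999, 0.00046, 0], [0.1, 2.5, 3.1, -0.00999, 0.00046, 0], [0.1, 2.7, 3.1, -0.00999, 0.00046, 0], [0.1, 2.6, 2.9, -0.00999, 0.00046, 0], [0.2, 2.8, 3.0, -0.00999, 0.00046, 0], [0.1, 2.8, 2.8, -0.00999, 0.00046, 0]]
[[0.1, 2.8, 2.8, -0.00999, 0.00046, 0], [0.2, 2.9, 2.8, -0.00999, 0.00046, 0], [0.1, 3.0, 2.6, -0.00999, 0.00046, 0], [0.1, 3.0, 2.6, -0.00999, 0.00046, 0], [0.2, 3.1, 2.6, -0.00999, 0.00046, 0], [0.1, 3.1, 2.5, -0.00999, 0.00046, 0], [0.2, 3.1, 2.4, -0.00999, 0.00046, 0], [0.1, 3.2, 2.3, -0.00999, 0.00046, 0]]
```

First a short lift as a test.

Request:
step_arm([
  [0,0,4.2,-0.01,0.0005,0],
  [0,0,4.1,-0.01,0.0005,0],
  [0,0.1,4.2,-0.01,0.0005,0],
  [0,0.2,4.2,-0.01,0.0005,0],
  [0,0.3,4.1,-0.01,0.0005,0],
  [0,0.3,4.1,-0.01,0.0005,0],
])

```text
clock: 18.93
position: [0.4341, -0.1403, 0.1179]
ee_rot: [3.079, -0.076, -0.002]
force: [2.9, 0.4, -8.1]
width: 0.12
gripper_force: 35.0
```

The load is 8 N and tracking is good, so the tray is free. I'll keep raising it.

Request:
step_arm([
  [0.1,0.5,4.2,-0.01,0.0005,0],
  [0,0.5,4.1,-0.01,0.0005,0],
  [0,0.6,4.1,-0.01,0.0005,0],
  [0,0.7,4.1,-0.01,0.0005,0],
  [0.1,0.8,4,-0.01,0.0005,0],
  [0,0.8,4,-0.01,0.0005,0],
  [0.1,1,4.1,-0.01,0.0005,0],
  [0,1,3.9,-0.01,0.0005,0],
  [0.1,1.1,4,-0.01,0.0005,0],
  [0,1.1,3.9,-0.01,0.0005,0],
  [0.1,1.3,4,-0.01,0.0005,0],
  [0,1.3,3.8,-0.01,0.0005,0],
  [0.1,1.4,3.9,-0.01,0.0005,0],
  [0.1,1.5,3.8,-0.01,0.0005,0],
])

```text
clock: 20.1
position: [0.4348, -0.127, 0.1739]
ee_rot: [2.939, -0.073, -0.007]
force: [2.5, -2.6, -5.4]
width: 0.117
gripper_force: 35.0
```

Request:
step_arm([
  [0,1.5,3.8,-0.01,0.0005,0],
  [0.1,1.6,3.7,-0.01,0.0005,0],
  [0.1,1.7,3.7,-0.01,0.0005,0],
  [0.1,1.8,3.7,-0.01,0.0005,0],
  [0.1,1.8,3.6,-0.01,0.0005,0],
  [0,1.9,3.6,-0.01,0.0005,0],
  [0.1,2,3.5,-0.01,0.0005,0],
  [0.1,2.1,3.5,-0.01,0.0005,0],
  [0.1,2.1,3.5,-0.01,0.0005,0],
  [0.1,2.2,3.4,-0.01,0.0005,0],
  [0.1,2.2,3.3,-0.01,0.0005,0],
  [0.1,2.3,3.3,-0.01,0.0005,0],
  [0.1,2.4,3.3,-0.01,0.0005,0],
  [0.2,2.5,3.2,-0.01,0.0005,0],
])

```text
clock: 21.27
position: [0.4363, -0.0994, 0.2233]
ee_rot: [2.799, -0.071, -0.011]
force: [4.2, -3.9, -1.9]
width: 0.119
gripper_force: 35.0
```

Request:
step_arm([
  [0.1,2.5,3.1,-0.01,0.0005,0],
  [0.1,2.5,3.1,-0.01,0.0005,0],
  [0.1,2.7,3.1,-0.01,0.0005,0],
  [0.1,2.6,2.9,-0.01,0.0005,0],
  [0.2,2.8,3,-0.01,0.0005,0],
  [0.1,2.8,2.8,-0.01,0.0005,0],
  [0.1,2.8,2.8,-0.01,0.0005,0],
  [0.2,2.9,2.8,-0.01,0.0005,0],
  [0.1,3,2.6,-0.01,0.0005,0],
  [0.1,3,2.6,-0.01,0.0005,0],
  [0.2,3.1,2.6,-0.01,0.0005,0],
  [0.1,3.1,2.5,-0.01,0.0005,0],
  [0.2,3.1,2.4,-0.01,0.0005,0],
  [0.1,3.2,2.3,-0.01,0.0005,0],
  [0,0,0,0,0,0],
  [0,0,0,0,0,0],
  [0,0,0,0,0,0],
  [0,0,0,0,0,0],
  [0,0,0,0,0,0],
  [0,0,0,0,0,0],
])

```text
clock: 22.93
position: [0.4385, -0.0602, 0.2624]
ee_rot: [2.658, -0.068, -0.014]
force: [3.1, -6.1, 4.3]
width: 0.117
gripper_force: 35.0
```

```bash
python3 - <<'E'
from h import *
import cv2
t,sc=[cams.get_image(n)[:,:,::-1] for n in("top","scene")]
R=lambda a,W,H:cv2.resize(a,(W,H),interpolation=cv2.INTER_CUBIC)
cv2.imwrite("pics/c2.png",np.hstack([R(t[175:250,235:320],400,350),R(sc[120:260,250:410],400,350)]))
E
```

```text
(no output)
```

View pics/c2.png

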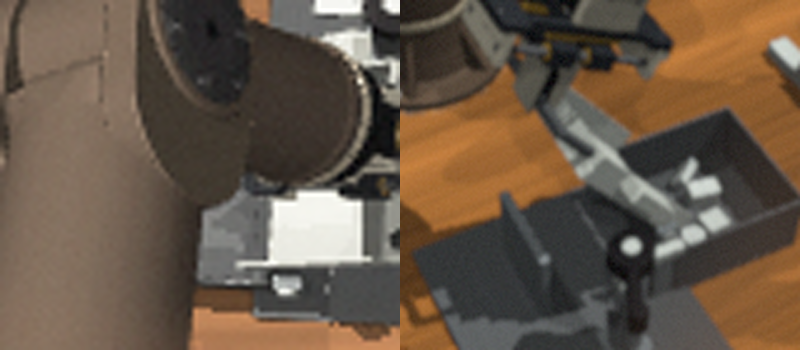

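The scene crop shows the tray raised and looking empty, with the white off-cuts in the bin at about (668–715, 168–248). I'll lower along the reverse arc and slow down at the end.

```bash
python3 arc.py .96 .18 39; python3 arc.py .18 0 18
```

```text
[[-0.1, -3.2, -2.3, 0.00999, -0.00046, 0], [-0.2, -3.1, -2.4, 0.00999, -0.00046, 0], [-0.1, -3.1, -2.5, 0.00999, -0.00046, 0], [-0.2, -3.1, -2.6, 0.00999, -0.00046, 0], [-0.1, -3.0, -2.6, 0.00999, -0.00046, 0], [-0.1, -3.0, -2.6, 0.00999, -0.00046, 0], [-0.2, -2.9, -2.8, 0.00999, -0.00046, 0], [-0.1, -2.8, -2.8, 0.00999, -0.00046, 0], [-0.1, -2.8, -2.8, 0.00999, -0.00046, 0], [-0.2, -2.8, -3.0, 0.00999, -0.00046, 0], [-0.1, -2.6, -2.9, 0.00999, -0.00046, 0], [-0.1, -2.7, -3.1, 0.00999, -0.00046, 0], [-0.1, -2.5, -3.1, 0.00999, -0.00046, 0], [-0.1, -2.5, -3.1, 0.00999, -0.00046, 0], [-0.2, -2.5, -3.2, 0.00999, -0.00046, 0], [-0.1, -2.4, -3.3, 0.00999, -0.00046, 0], [-0.1, -2.3, -3.3, 0.00999, -0.00046, 0], [-0.1, -2.2, -3.3, 0.00999, -0.00046, 0], [-0.1, -2.2, -3.4, 0.00999, -0.00046, 0], [-0.1, -2.1, -3.5, 0.00999, -0.00046, 0]]
[[-0.1, -2.1, -3.5, 0.00999, -0.00046, 0], [-0.1, -2.0, -3.5, 0.00999, -0.00046, 0], [0.0, -1.9, -3.6, 0.00999, -0.00046, 0], [-0.1, -1.8, -3.6, 0.00999, -0.00046, 0], [-0.1, -1.8, -3.7, 0.00999, -0.00046, 0], [-0.1, -1.7, -3.7, 0.00999, -0.00046, 0], [-0.1, 
[... 567 characters left out ...]
23, 0], [0.0, -0.3, -2.0, 0.00499, -0.00023, 0], [0.0, -0.3, -2.1, 0.00499, -0.00023, 0], [0.0, -0.2, -2.0, 0.00499, -0.00023, 0], [0.0, -0.2, -2.1, 0.00499, -0.00023, 0], [-0.1, -0.3, -2.1, 0.00499, -0.00023, 0], [0.0, -0.1, -2.0, 0.00499, -0.00023, 0], [0.0, -0.2, -2.1, 0.00499, -0.00023, 0], [0.0, -0.2, -2.1, 0.00499, -0.00023, 0], [0.0, -0.1, -2.0, 0.00499, -0.00023, 0], [0.0, -0.1, -2.1, 0.00499, -0.00023, 0], [0.0, -0.1, -2.1, 0.00499, -0.00023, 0], [0.0, -0.1, -2.1, 0.00499, -0.00023, 0], [0.0, 0.0, -2.1, 0.00499, -0.00023, 0], [0.0, 0.0, -2.0, 0.00499, -0.00023, 0], [0.0, 0.0, -2.1, 0.00499, -0.00023, 0], [0.0, 0.0, -2.1, 0.00499, -0.00023, 0], [0.0, 0.0, -2.1, 0.00499, -0.00023, 0]]
```

Request:
step_arm([
  [-0.1,-3.2,-2.3,0.01,-0.0005,0],
  [-0.2,-3.1,-2.4,0.01,-0.0005,0],
  [-0.1,-3.1,-2.5,0.01,-0.0005,0],
  [-0.2,-3.1,-2.6,0.01,-0.0005,0],
  [-0.1,-3,-2.6,0.01,-0.0005,0],
  [-0.1,-3,-2.6,0.01,-0.0005,0],
  [-0.2,-2.9,-2.8,0.01,-0.0005,0],
  [-0.1,-2.8,-2.8,0.01,-0.0005,0],
  [-0.1,-2.8,-2.8,0.01,-0.0005,0],
  [-0.2,-2.8,-3,0.01,-0.0005,0],
  [-0.1,-2.6,-2.9,0.01,-0.0005,0],
  [-0.1,-2.7,-3.1,0.01,-0.0005,0],
  [-0.1,-2.5,-3.1,0.01,-0.0005,0],
  [-0.1,-2.5,-3.1,0.01,-0.0005,0],
  [-0.2,-2.5,-3.2,0.01,-0.0005,0],
  [-0.1,-2.4,-3.3,0.01,-0.0005,0],
  [-0.1,-2.3,-3.3,0.01,-0.0005,0],
  [-0.1,-2.2,-3.3,0.01,-0.0005,0],
  [-0.1,-2.2,-3.4,0.01,-0.0005,0],
  [-0.1,-2.1,-3.5,0.01,-0.0005,0],
])

```text
clock: 24.7
position: [0.4356, -0.1133, 0.2028]
ee_rot: [2.86, -0.072, -0.009]
force: [2.5, -5.2, 2.4]
width: 0.12
gripper_force: 35.0
```

Request:
step_arm([
  [-0.1,-2.1,-3.5,0.01,-0.0005,0],
  [-0.1,-2,-3.5,0.01,-0.0005,0],
  [0,-1.9,-3.6,0.01,-0.0005,0],
  [-0.1,-1.8,-3.6,0.01,-0.0005,0],
  [-0.1,-1.8,-3.7,0.01,-0.0005,0],
  [-0.1,-1.7,-3.7,0.01,-0.0005,0],
  [-0.1,-1.6,-3.7,0.01,-0.0005,0],
  [0,-1.5,-3.8,0.01,-0.0005,0],
  [-0.1,-1.5,-3.8,0.01,-0.0005,0],
  [-0.1,-1.4,-3.9,0.01,-0.0005,0],
  [0,-1.3,-3.8,0.01,-0.0005,0],
  [-0.1,-1.3,-4,0.01,-0.0005,0],
  [0,-1.1,-3.9,0.01,-0.0005,0],
  [-0.1,-1.1,-4,0.01,-0.0005,0],
  [0,-1,-3.9,0.01,-0.0005,0],
  [-0.1,-1,-4.1,0.01,-0.0005,0],
  [0,-0.8,-4,0.01,-0.0005,0],
  [-0.1,-0.8,-4,0.01,-0.0005,0],
  [0,-0.7,-4.1,0.01,-0.0005,0],
])

```text
clock: 26.28
position: [0.4342, -0.1389, 0.1295]
ee_rot: [3.051, -0.076, -0.003]
force: [2.6, -3.9, -1.2]
width: 0.12
gripper_force: 35.0
```

Request:
step_arm([
  [0,-0.3,-2.1,0.005,-0.0002,0],
  [0,-0.3,-2,0.005,-0.0002,0],
  [0,-0.3,-2.1,0.005,-0.0002,0],
  [0,-0.2,-2,0.005,-0.0002,0],
  [0,-0.2,-2.1,0.005,-0.0002,0],
  [-0.1,-0.3,-2.1,0.005,-0.0002,0],
  [0,-0.1,-2,0.005,-0.0002,0],
  [0,-0.2,-2.1,0.005,-0.0002,0],
  [0,-0.2,-2.1,0.005,-0.0002,0],
  [0,-0.1,-2,0.005,-0.0002,0],
  [0,-0.1,-2.1,0.005,-0.0002,0],
  [0,-0.1,-2.1,0.005,-0.0002,0],
  [0,-0.1,-2.1,0.005,-0.0002,0],
  [0,0,-2,0.005,-0.0002,0],
])

```text
clock: 27.45
position: [0.434, -0.1412, 0.1007]
ee_rot: [3.121, -0.077, -0.002]
force: [0.6, -4.6, -1.5]
width: 0.116
gripper_force: 35.0
```

Request:
step_arm([
  [0,0,-2,0.005,0,0],
  [0,0,-2,0.005,0,0],
  [0,0,-2,0.005,0,0],
  [0,0,-2,0.005,0,0],
  [0,0,0,0,0,0],
  [0,0,0,0,0,0],
  [0,0,0,0,0,0],
])

```text
clock: 28.03
position: [0.4339, -0.1412, 0.0928]
ee_rot: [-3.141, 0.078, 0.003]
force: [1.4, -2.0, -2.2]
width: 0.121
gripper_force: 35.0
```

Request:
step_arm([
  [0,0,-0.5,0,0,0],
  [0,0,-0.5,0,0,0],
  [0,0,-0.5,0,0,0],
  [0,0,0,0,0,0],
  [0,0,0,0,0,0],
])

```text
clock: 28.45
position: [0.4341, -0.1411, 0.0924]
ee_rot: [-3.139, 0.078, 0.002]
force: [-6.1, 0.6, 21.8]
width: 0.117
gripper_force: 35.0
```

The tray is on its stop: 22 N of upward force. I'll release, back off straight up and clear the view.

Request:
step_arm([
  [0,0,0.5,0,0,0],
  [0,0,0.5,0,0,0],
  [0,0,0,0,0,0],
])

```text
clock: 28.7
position: [0.4341, -0.1412, 0.0926]
ee_rot: [-3.14, 0.078, 0.002]
force: [-1.4, -1.8, 5.6]
width: 0.121
gripper_force: 35.0
```

Request:
step_arm([
  [0,0,0,0,0,0],
  [0,0,0,0,0,0],
  [0,0,0,0,0,0],
  [0,0,0,0,0,0],
  [0,0,5,0,0,0],
  [0,0,12,0,0,0],
  [0,0,20,0,0,0],
  [0,0,25,0,0,0],
  [0,0,25,0,0,0],
  [0,0,25,0,0,0],
  [0,0,25,0,0,0],
  [0,0,25,0,0,0],
  [0,-20,15,0,0,0],
  [0,-25,10,0,0,0],
  [0,-25,0,0,0,0],
  [0,-25,0,0,0,0],
  [0,-25,0,0,0,0],
  [0,-25,0,0,0,0],
  [0,-25,0,0,0,0],
  [0,-20,0,0,0,0],
], gripper=0.42)

```text
clock: 30.37
position: [0.4335, -0.3331, 0.2796]
ee_rot: [3.14, -0.079, -0.003]
force: [0.1, -0.7, 1.4]
width: 0.42
gripper_force: 0.0
```

Request:
step_arm([
  [0,0,0,0,0,0],
  [0,0,0,0,0,0],
  [0,0,0,0,0,0],
])

```text
clock: 30.62
position: [0.434, -0.3307, 0.2794]
ee_rot: [-3.14, 0.078, 0.003]
force: [-0.3, 1.0, -1.2]
width: 0.42
gripper_force: 0.0
```

```bash
python3 - <<'E'
from h import *
import cv2
lever()
p=[.4433,.067,-.0462]
b0=cv2.imread("pics/scene0.png");b1=cams.get_image("scene")[:,:,::-1].copy()
# rectify tray floor and bin floor to stand axes (2 mm/px) in the scene view
def rect(im,x0,x1,y0,y1,z):
    S=np.array([[x0,y0,z],[x1,y0,z],[x1,y1,z],[x0,y1,z]]);q=proj("scene",world(S,p)).astype(np.float32)
    w,h=int((y1-y0)*250),int((x1-x0)*250);d=np.float32([[0,0],[0,h],[w,h],[w,0]])
    return cv2.warpPerspective(im,cv2.getPerspectiveTransform(q,d),(w,h)).max(axis=2)
for im in(b0,b1):
    print("tray");g=rect(im,-.06,.06,-.15,.025,.12);print(cv2.resize(g,(22,10),interpolation=cv2.INTER_AREA))
for im in(b0,b1):
    print("bin");g=rect(im,-.075,.075,.045,.19,.02);print(cv2.resize(g,(20,14),interpolation=cv2.INTER_AREA))
E
```

```text
wrist [-1, -1, -1, -1, -1, -1, -1, -1, -1, -1, -1, -1, -1, -1, -1, -1, -1, -1]
top [114, 147, 180, 180, 189, 187, 191, 183, 185, 200, 202, 202, 193, 189, 189, 112, 65, 58]
tray
[[201 216 209 208 202 198 198 210 215 217 217 213 188 196 198 197 200 207
  212 212 210 211]
 [208 187 177 196 196 196 198 222 231 226 199 171 163 204 206 206 208 224
  232 231 231 231]
 [214 161 147 184 178 172 170 211 231 205 137  99 118 138 148 159 182 226
  231 231 231 232]
 [209 209 171 168 174 182 193 224 231 214 177 137 109 103  97 104 181 230
  231 231 231 231]
 [216 231 230 231 231 231 231 231 231 231 231 226 213 210 203 200 220 231
  231 231 231 232]
 [212 231 231 230 230 228 229 231 231 231 231 231 229 214 213 216 216 227
  231 231 231 232]
 [216 230 221 216 204 199 203 221 231 231 227 191 152 154 197 197 200 223
  231 231 231 231]
 [213 219 146 121 174 195 195 205 230 231 228 165 106 142 191 192 194 222
  231 230 231 231]
 [212 222 150  90 104 127 155 216 231 231 230 184 156 149 116 114 159 227
  231 231 231 231]
 [172 184 179 153 145 145 191 227 231 231 203 144 180 202 210 202 185 194
  197 196 19
[... 2633 characters left out ...]
  56  60
   55  52]
 [129 132 129 132 132 124 106  85 105 124 135 148 151 110  59  56  57  57
   55  54]
 [116 115 115 115 115 101  83  89  90  89  90  93  80  59  56  59  60  59
   56  55]
 [122 120 114 100  96  88  92 121 129 131 127  97  69  58  59  61  61  60
   57  59]
 [124 117 110 134 136 114 104 162 177 176 161 105  71  61  61  62  63  62
   61  60]
 [176 156 153 174 175 161 121 159 177 175 162 105  69  62  63  64  65  64
   62  61]
 [179 156 130 144 151 133  98 117 124 123 113  91  77  73  73  74  73  73
   72  69]
 [ 80  69  67  70  72  70  70  71  71  74  74  74  76  76  76  78  77  80
   79  78]
 [ 60  61  62  63  64  65  66  66  67  67  67  68  68  68  69  69  69  69
   69  70]]
```

The tray is level and empty, the off-cuts are in the bin, the lever is at about 1.6, and the robot is clear of everything.

```bash
python3 -c "
from cell import job
print(job.sign_off())"
```

```text
the job is handed in; nothing more can be done
None
```

I turned the lock past its detent and left it open, tipped the tray so the off-cuts slid into the bin, and lowered it fully; the final camera check showed an empty, level tray, though I did not count all four off-cuts individually in the bin.

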